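Clamp a drawer side in the router jig with the twin-screw bar

ROBOT

A 6-joint arm with a two-finger parallel gripper is mounted at the origin on the work surface. World frame = base frame: x ahead of the robot, y to its left, z up, the work surface at z = 0. Lengths are in m, angles in rad, forces in N, time in s.
With the tool pointing down it reaches from about 0.3 to 0.95 m from the base axis. Payload 3.1 kg.
Tool frame: the origin (TCP) lies on the centre line of the jaws, within the pads' length; the fingertips stand 19 mm ahead of it and the grasp point (between the pads) is the TCP; y points along the fingers, x is the direction in which the jaws open and shut, and the axes are right-handed (so a half turn about y gives the same grasp; the last joint's range is limited). The gripper opens to 85 mm and grips with 20 to 120 N. Pads are 22 mm wide; open, the fingers measure 114 mm over their backs; the gripper's body (76 mm by 85 mm) begins 54 mm behind the grasp point. The pads swing forward as they close: fully open they stand 13 mm farther back than shut.
Start: joints at [-0.07, 0.308, 1.634, -0, 1.2, -0.07], TCP at [0.625, -0, 0.25] pointing down, gripper open.
Joint ranges: [-3.06, 3.06], [-0.79, 1.96], [0.05, 2.63], [-1.19, 4.34], [0.05, 2.64], [-2.94, 2.94]. Speed limits (rad/s): [2.79, 2.79, 3.14, 3.14, 3.14, 3.14].

INTERFACE

Orientations are given as a unit quaternion [x, y, z, w].
In Python, from cell import * gives the robot as it stands.
- The arm moves only by the tool send_rows, never from a script. Its argument "increments" is a list of rows, each an object with "jaw": the opening, from 0 (shut) to 1 (fully open); "slide": the shift along the tool's x, y, z each as a share of 30 mm, from -1 to 1, a list of three; "roll": the turn about the tool's y as a share of 6 degrees, from -1 to 1. In form: [{"jaw": jaw, "slide": [x, y, z], "roll": roll}, ...]. A call has 1 to 20 rows; each row shifts and turns the commanded pose from where the row before left it, along the tool's axes as they then stand; what a row does not reach is not made up. A row lasts 1/8 s, in which the tool goes at most 62.5 mm and 10.7 degrees, less where a joint would pass 70% of its speed; a pose out of reach is approached as far as the arm can. A call with a number of a shift or a turn outside -1 to 1 is refused whole. A call with a gripper value outside its range is refused whole. The fingers move at their own pace and stop on an object; the grip force is fixed at half the most. Time passes only in rows, so rows that do not move let the fingers close. It gives the time, the measured TCP pose, the force and the opening at its end, in the units of the state.
- read_state(): the state, without advancing time (a new reading comes with each control period).
- grab_frame(name): name is "scene" or "side" or "wrist"; returns a dict with "pixels" (400x640x3 uint8, blue, green, red), "depth" (400x640 float32, m along the optical axis (not along the pixel's ray), 0 where there is no reading), "camera_matrix" (3x3 intrinsics, pixels), "D" ([k1, k2, p1, p2, k3] as OpenCV has them; the pictures are not rectified), "position" and "rotation" of the camera in the world; the wrist camera has in their place "T_tool_cam" (4x4, takes a point from camera to tool coordinates, whose origin is the TCP and whose axes are the tool frame's). Camera axes: x right, y up, looking along -z (the intrinsics and any distortion apply to the point x, -y, -z); pixel columns grow to the right and rows downward; lengths in m; the calibration is good to about 2 mm. A picture is of the moment at which its call begins: read the wrist's pose just before it.
- finish_job(): hands the job in, once; it reports no verdict.
The state is a dict: "clock": time; "joints": joint angles; "qd": joint speeds; "tau": joint torques, N m; "ee_pos": TCP position; "ee_rot": TCP orientation; "ft_force": force on the tool from outside, world axes, zero at the start; "ft_torque": the same for the moment, N m; "gripper_width": finger opening in m.
Only numpy, scipy, OpenCV 4.12 (cv2) and the standard library are available. Lean on these libraries where they do the work, as an engineer would, in place of code of your own. Each camera call takes 0.05 s, during which the arm holds its last target.

TASK

Slide the pine board under the jig's clamp bar, away from you, until its end sits flat against the stop, pushing gently. Then clamp it: screw the two wing knobs down (clockwise) in turns, a little at a time so that the bar stays level, never one end more than about 2.5 mm lower than the other, until both rubber pads press the board firmly and evenly, but not so hard that they dent the soft wood. Let go, leave the jig closed on the board and the other tools where they are.

Things in the scene. Friction and masses are not known exactly. Their poses are not given: they have to be found in the camera images.
- jig: router jig bolted to the bench, slightly turned: grey steel body 210 mm deep (x), 340 mm wide (y), grey laminate bed on top 60 mm above the bench, from x = -130 to +80 mm. Origin at bench level under the middle of the clamp bar; x points away from the robot towards the stop, y along the bar to its left end.
- stop: aluminium stop strip across the bed's far part, 20 mm high, 300 mm wide. Origin at bed level, middle of the face that the board must meet; x points away from the board. A comb template lies over it, fingers reaching 17 mm over the end of the seated board, 2 to 5 mm above it.
- board: loose pine board 180 mm long (x), 160 wide (y), planed to some 16.5 to 18.5 thick, about 0.3 kg, flat on the bed between the studs, a little askew, its far end 30 to 60 mm short of the stop. Origin: centre of its underside (60 mm above the bench); x points to the stop. Seated, its origin is 90 mm before the stop's. Its near edge, 90 mm behind the origin, is free to be pushed.
- bar_mid (a point): middle of the clamp bar: wooden bar 290 mm long (jig's y), 46 wide, 35 high, lying across the board on two upright studs at y = +110 and -110 mm of the jig; z up when level. At first one end is up to 0.6 mm lower than the other.
- pad_l: soft rubber pad under the bar's left (+y) half, 55 mm from its middle, 40 x 36 x 8 mm. Origin: centre of its underside, 2.8 to 5.4 mm above the board at first. It yields about 1 mm per 125 N. Well clamped is about 100 N under each pad; under 50 N is loose, over 150 N dents the board.
- pad_r: the same pad under the bar's right (-y) half. Each screw bears mostly on its own pad (three quarters) and lightly on the other.
- grip_l (a point): left (+y) wing knob, on its screw axis: upright black wing 60 mm long (point's x), 14 thick (y), reaching from 22 mm below this point to 12 mm above, on a round hub. It is a nut captive in the bar on a stud: clockwise from above lowers that end of the bar, and the knob with it, 1.9 mm per rad (12 mm a turn); anticlockwise raises. Stays where left.
- grip_r (a point): the same knob at the right (-y) end. Each knob takes a steady 0.30 N m to turn freely; the clamping load adds 0.19 N m per 100 N on its screw, so a well clamped knob needs 0.49 N m to turn further (0.30 drag, 0.19 load: compare with the same knob turning free). From touch to well clamped: about 0.4 rad on both.
- glue: bystander: white glue bottle, 64 mm across, 160 mm high, standing on the bench to the right. Origin under its centre.
- mallet: bystander: wooden mallet lying on the bench to the left, head 70 x 130 x 70 mm, handle 200 mm. Origin where the handle meets the head, at bench level.
- plane: bystander: wooden smoothing plane, 200 x 58 mm, 95 mm high, on the bench to the right. Origin under its middle.

How it is judged:
On the way:
1. the board's end lies flat against the stop (gap under 2 mm) (x of board in the frame of stop above -0.092 m and angle between the x axis of board and the x axis of stop, either way round below 0.02 rad), for 0.2 s.
At the end, for the whole second after the job is handed in: The board's end is within 2 mm of the stop and square to it within 0.02 rad; each rubber pad presses on the board with 50 to 150 N; the bar is level within 0.012 rad (2.6 mm between its screws); the board is at rest (all of step 1 and contact force between each of pad_l, pad_r and board above 50 N and angle between bar_mid's own z axis and vertical below 0.012 rad and linear speed of board below 0.01 m/s); the robot touches nothing.
It fails at once if one end of the bar more than 3.3 mm lower than the other (bar leaning over 0.015 rad) (angle between bar_mid's own z axis and vertical above 0.015 rad).
It fails at once if a pad pressed on the board with more than 150 N, which dents it (contact force between any of pad_l, pad_r and board above 150 N).
It fails at once if the board rammed against the stop with more than 30 N (contact force between board and stop above 30 N).
It fails at once if glue bottle, mallet or plane moved by more than 20 mm (distance of any of glue, mallet, plane from where it was at the start of the episode above 0.02 m).
It also fails if it takes over 72 s, if anything falls off the work surface, if the arm or the gripper's body presses on something with over 40 N, if the wrist force passes 120 N, or if a joint passes its speed limit or range.

## Working session

There is one attempt and no reset: what is moved stays moved. The work goes in short steps, Python scripts to look and compute and a tool call to move; the robot and the scene stay as the last step left them, time stands still between calls to the robot, and variables do not carry over. Pictures are saved under pics/ and viewed, and the job is handed in when it is done.

Besides the shell and the picture viewer there is one more tool, called as name(argument=value, ...), one argument or row to a line, values as JSON. send_rows: Moves the arm, as the interface text tells. Its arguments: {"type":"object","properties":{"increments":{"type":"array"}},"required":["increments"]}

```bash
ls; mkdir -p pics
python3 - <<'E'
from cell import *
import cv2,numpy as np
s=read_state();print(s)
for n in["scene","side","wrist"]:
    f=grab_frame(n);cv2.imwrite(f"pics/{n}0.png",f["pixels"]);np.savez(f"{n}0.npz",**f)
    print(n,f["camera_matrix"],f["D"],f.get("position"),f.get("rotation"),f.get("T_tool_cam"))
E
```

```text
pics
{'clock': 0.0, 'joints': array([-6.97134725e-02,  3.09023942e-01,  1.63520442e+00, -1.52846192e-05,
        1.19970379e+00, -6.97222681e-02]), 'qd': array([-0.00118805, -0.00091737, -0.00036158, -0.00029288, -0.0007707 ,
       -0.00030676]), 'tau': array([ 1.43707580e-04, -4.15252447e+01, -2.76667070e+01, -1.74997494e-04,
        1.01000658e-02, -1.14578896e-05]), 'ee_pos': array([6.24210595e-01, 1.51386837e-05, 2.49026729e-01]), 'ee_rot': array([-0.7070537 ,  0.0008204 ,  0.00083055,  0.7071589 ]), 'ft_force': array([-0.46010982, -0.45468843, -0.39608316]), 'ft_torque': array([-0.00618462,  0.02978357,  0.01653228]), 'gripper_width': 0.08530021691417249}
scene [[450.90486778   0.         315.00795127]
 [  0.         450.90486778 201.06910513]
 [  0.           0.           1.        ]] [-0.08250417  0.          0.          0.          0.        ] [1.45751738 0.26493527 0.78783224] [0.28057418 0.37471574 0.71612814 0.51771299] None
side [[468.67517145   0.         313.93080206]
 [  0.         468.67517145 196.87252325]
 [  0.           0.           1.        ]] [-0.06071935  0.          0.          0.          0.        ] [0.16534033 1.09608914 0.89111646] [-0.0718348   0.47186764  0.86515936 -0.15388302] None
wrist [[334.30629233   0.         318.50632034]
 [  0.         334.30629233 197.48248057]
 [  0.           0.           1.        ]] [-0.02400211  0.          0.          0.          0.        ] None None [[ 9.99999890e-01  2.48680225e-04  3.96911075e-04 -8.07657542e-04]
 [ 2.93765810e-04  3.27016573e-01 -9.45018558e-01 -1.23031137e-01]
 [-3.64803927e-04  9.45018571e-01  3.27016464e-01  8.53504824e-02]
 [ 0.00000000e+00  0.00000000e+00  0.00000000e+00  1.00000000e+00]]
```

View pics/scene0.png

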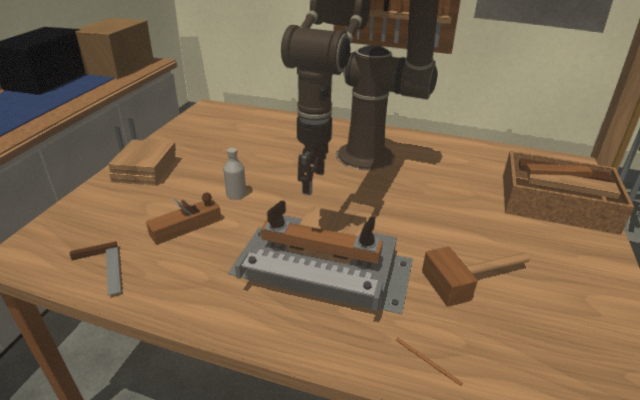

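View pics/side0.png

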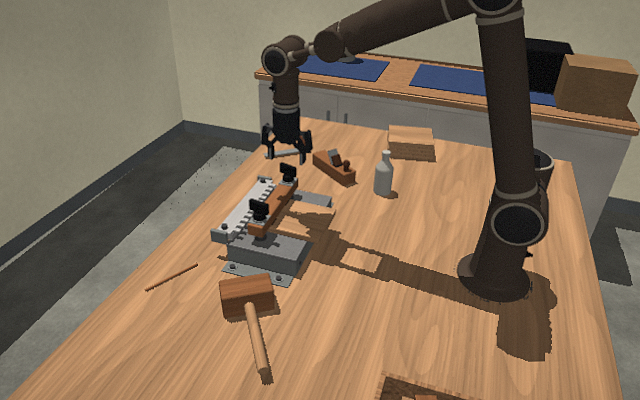

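View pics/wrist0.png

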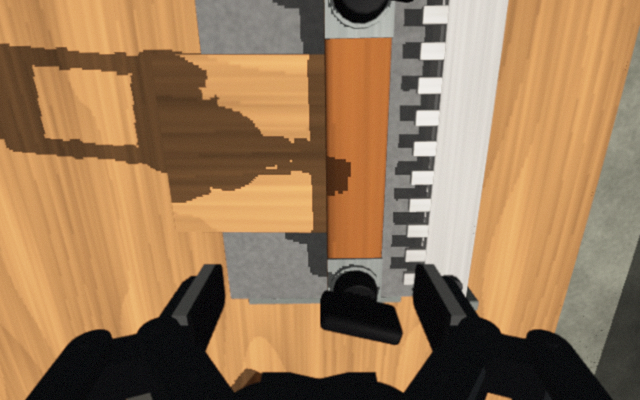

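```bash
cat > h.py <<'E'
import cv2,numpy as np
from scipy.spatial.transform import Rotation as R
def campose(f,s=None):
    if "T_tool_cam" in f and s is not None:
        T=np.eye(4);T[:3,:3]=R.from_quat(s["ee_rot"]).as_matrix();T[:3,3]=s["ee_pos"]
        return T@f["T_tool_cam"]
    T=np.eye(4);T[:3,3]=f["position"]
    r=np.asarray(f["rotation"]);T[:3,:3]=R.from_quat(r).as_matrix() if r.size==4 else r
    return T
def cloud(f,T):
    h,w=f["depth"].shape
    u,v=np.meshgrid(np.arange(w),np.arange(h))
    p=cv2.undistortPoints(np.stack([u,v],-1).reshape(-1,1,2).astype(np.float64),f["camera_matrix"],np.asarray(f["D"],float)).reshape(h,w,2)
    d=f["depth"]
    P=np.stack([p[...,0]*d,-p[...,1]*d,-d],-1)
    W=P@T[:3,:3].T+T[:3,3]
    W[d<=0]=np.nan
    return W
def proj(f,T,X):
    X=np.atleast_2d(X);c=(X-T[:3,3])@T[:3,:3]
    c=c*[1,-1,-1]
    return cv2.projectPoints(c,np.zeros(3),np.zeros(3),f["camera_matrix"],np.asarray(f["D"],float))[0].reshape(-1,2)
E
python3 - <<'E'
from cell import *
from h import *
s=read_state()
for n in["wrist","scene","side"]:
    f=grab_frame(n);T=campose(f,s);W=cloud(f,T)
    hsv=cv2.cvtColor(f["pixels"],cv2.COLOR_BGR2HSV)
    np.save(n+"W.npy",W)
    x,y,z=W[...,0],W[...,1],W[...,2]
    roi=(x>.4)&(x<.9)&(abs(y)<.3)
    hist,e=np.histogram(z[roi&(z>-.02)],bins=np.arange(-.02,.2,.004))
    print(n,[(round(a*1000),int(b)) for a,b in zip(e,hist) if b>30])
    if n=="wrist":
        for p in [(360,60),(360,150),(360,250),(250,60),(250,220),(210,140),(470,100),(440,260),(360,315),(335,325),(390,330),(355,280),(430,110),(100,300)]:
            print(p,W[p[1],p[0]].round(4),hsv[p[1],p[0]])
E
```

```text
wrist [(-4, 40132), (0, 11231), (4, 121), (56, 17657), (60, 4965), (64, 170), (68, 173), (72, 1071), (76, 28339), (80, 467), (84, 17664), (88, 322), (92, 49), (96, 39), (120, 7875), (124, 7586), (128, 682), (132, 261), (136, 284), (140, 267), (144, 377), (148, 737), (152, 218), (156, 253), (160, 252), (164, 265), (168, 268), (172, 274), (176, 358), (180, 1238)]
(360, 60) [0.6519 0.1    0.1244] [ 13 180 196]
(360, 150) [0.6544 0.0371 0.1238] [ 13 175 192]
(360, 250) [ 0.6578 -0.0468  0.1238] [ 13 182 192]
(250, 60) [0.5669 0.1028 0.0774] [ 17 131 233]
(250, 220) [ 0.5578 -0.0389  0.0787] [ 15 135 228]
(210, 140) [0.5273 0.0372 0.0777] [ 14 149  99]
(470, 100) [0.7492 0.0717 0.0847] [ 19  13 219]
(440, 260) [ 0.7414 -0.078   0.0858] [ 15  14 217]
(360, 315) [ 0.6532 -0.0732  0.173 ] [ 90 223   8]
(335, 325) [ 0.6348 -0.0734  0.1832] [60 12 22]
(390, 330) [ 0.6736 -0.0791  0.1817] [ 0  0 18]
(355, 280) [ 0.6524 -0.0638  0.1422] [108  98  13]
(430, 110) [0.7166 0.0635 0.0846] [ 18  15 174]
(100, 300) [ 0.3297 -0.1893 -0.0006] [ 15 140 207]
scene [(-8, 109), (-4, 9638), (0, 11349), (4, 11
[... 300 characters left out ...]
, 699), (124, 532), (128, 104), (132, 49), (136, 43), (140, 35), (144, 44), (148, 47), (152, 35), (156, 45), (160, 45), (164, 43), (168, 39), (172, 47), (176, 60), (180, 155)]
side [(-8, 78), (-4, 3572), (0, 5572), (4, 957), (8, 150), (12, 92), (16, 99), (20, 84), (24, 94), (28, 91), (32, 91), (36, 99), (40, 87), (44, 118), (48, 82), (52, 98), (56, 723), (60, 1171), (64, 202), (68, 188), (72, 188), (76, 1233), (80, 443), (84, 541), (88, 466), (92, 113), (96, 80), (100, 70), (104, 54), (108, 58), (112, 56), (116, 65), (120, 147), (124, 383), (128, 95), (132, 33), (136, 32), (144, 31), (148, 46), (152, 38), (156, 32), (160, 45), (164, 44), (168, 40), (172, 45), (176, 46), (180, 76), (184, 44)]
```

Run:
```python
from h import *
for n in["wrist","scene","side"]:
    W=np.load(n+"W.npy");f=np.load(n+"0.npz");hsv=cv2.cvtColor(f["pixels"],cv2.COLOR_BGR2HSV)
    x,y,z=np.moveaxis(W,-1,0);H,S,V=np.moveaxis(hsv.astype(int),-1,0)
    roi=(x>.4)&(x<.9)&(abs(y)<.25)
    def rect(m,nm):
        m=cv2.morphologyEx(m.astype(np.uint8),cv2.MORPH_OPEN,np.ones((3,3)))
        k,l,st,_=cv2.connectedComponentsWithStats(m)
        for i in range(1,k):
            if st[i,4]<25: continue
            q=l==i
            r=cv2.minAreaRect((W[q][:,:2]*1000).astype(np.float32))
            print(n,nm,st[i,4],[np.round(a,1) for a in r],"z med",np.round(np.median(z[q])*1000,1), "range",np.round(np.percentile(W[q],[2,98],axis=0)*1000).tolist())
    rect(roi&(z>.118)&(z<.13)&(S>130)&(H<20),"bar")
    rect(roi&(z>.074)&(z<.0815)&(S>100)&(H>8)&(H<25),"board")
    rect(roi&(z>.082)&(z<.092)&(S<60)&(x>.66),"comb")
    rect(roi&(z>.150)&(z<.19)&(V<70)&(x>.55)&(abs(x-.65)<.08),"knob")
    rect(roi&(z>.177)&(z<.19)&(V<70)&(abs(x-.65)<.08),"knobtop")
    rect(roi&(z>.055)&(z<.066)&(S<60),"bed")
```

```text
wrist bar 13216 [array([651.7,  29.7]), array([ 45.9, 168.6]), np.float64(1.0)] z med 123.8 range [[629.0, -49.0, 122.0], [673.0, 111.0, 125.0]]
wrist board 28757 [array([556.5,  27.6]), array([145.9, 161. ]), np.float64(0.0)] z med 77.3 range [[487.0, -48.0, 76.0], [626.0, 105.0, 79.0]]
wrist comb 17953 [array([737.6,  15.1]), array([ 66.1, 261.5]), np.float64(1.2)] z med 86.3 range [[706.0, -87.0, 84.0], [768.0, 142.0, 88.0]]
wrist comb 149 [array([712.5, -98.5]), array([13.6, 11. ]), np.float64(89.8)] z med 86.1 range [[707.0, -105.0, 83.0], [718.0, -92.0, 88.0]]
wrist comb 56 [array([ 778.7, -122.5]), array([4.1, 9. ]), np.float64(77.5)] z med 88.7 range [[774.0, -124.0, 83.0], [783.0, -120.0, 91.0]]
wrist knob 30 [array([673.1, 129.8]), array([0.8, 7.5]), np.float64(89.9)] z med 156.4 range [[670.0, 129.0, 154.0], [677.0, 130.0, 160.0]]
wrist knob 3003 [array([653.2, -78.2]), array([13.9, 58.4]), np.float64(75.6)] z med 176.4 range [[626.0, -87.0, 153.0], [680.0, -67.0, 183.0]]
wrist knobtop 1433 [array([653.2, -78.4]), array([13.7, 58.1]), np.float64(75.7)] z med 182.1 range [[
[... 2474 characters left out ...]
 151 [array([653.1, -73.3]), array([14.9, 57.6]), np.float64(79.8)] z med 169.0 range [[626.0, -82.0, 152.0], [680.0, -64.0, 185.0]]
side knob 216 [array([648.2, 143.2]), array([17.4, 57.1]), np.float64(84.5)] z med 170.9 range [[621.0, 138.0, 152.0], [673.0, 151.0, 186.0]]
side knobtop 61 [array([646.9, 143.5]), array([13.6, 53.2]), np.float64(79.2)] z med 183.1 range [[622.0, 137.0, 178.0], [671.0, 150.0, 186.0]]
side bed 382 [array([ 587.2, -108.6]), array([124.2,  65.4]), np.float64(1.0)] z med 60.9 range [[526.0, -138.0, 57.0], [643.0, -79.0, 65.0]]
side bed 1424 [array([642.5, 154.5]), array([247.2,  97.1]), np.float64(1.6)] z med 60.4 range [[523.0, 110.0, 56.0], [737.0, 200.0, 64.0]]
```

Run:
```python
from h import *
W=np.load("wristW.npy");f=np.load("wrist0.npz")
x,y,z=np.moveaxis(W,-1,0)
print("opening z span for fingers")
m=(z>.2)&(z<.4)
for sgn in(-1,1):
    q=m&((x-.624)*sgn>.02)&(abs(y)<.05)
    P=W[q]; i=np.argsort(P[:,2])[:300:30]; print(len(P),P[i].round(4).tolist())
    # sorted finger extents for lowest 25mm
    L=P[P[:,2]<P[:,2].min()+.02]; print(L.min(0),L.max(0))
# board corners/edges
hsv=cv2.cvtColor(f["pixels"],cv2.COLOR_BGR2HSV)
b=(z>.074)&(z<.0815)&(x>.45)&(x<.625)&(y<.115)&(y>-.06)
# near edge: min x per y bin ; side edges
ys=np.arange(-.04,.1,.01); e=[np.percentile(x[b&(y>a)&(y<a+.01)],.5) for a in ys]; print("near",np.round(e,4),np.polyfit(ys+.005,e,1))
xs=np.arange(.5,.62,.01); e=[np.percentile(y[b&(x>a)&(x<a+.01)],[.5,99.5]) for a in xs]; e=np.array(e);print("sides",np.polyfit(xs+.005,e[:,0],1),np.polyfit(xs+.005,e[:,1],1),e.mean(0))
```

```text
opening z span for fingers
14642 [[0.5803, 0.0014, 0.2422], [0.5803, -0.0004, 0.2443], [0.5806, 0.0048, 0.2452], [0.5809, 0.0003, 0.2461], [0.5745, 0.0118, 0.2469], [0.5806, 0.0028, 0.2475], [0.5807, -0.0071, 0.2483], [0.5808, -0.003, 0.2488], [0.5807, -0.0058, 0.2493], [0.5808, 0.0107, 0.2498]]
[ 0.56688713 -0.01048781  0.24219887] [0.58142472 0.01267101 0.26219812]
14583 [[0.6668, 0.0078, 0.2425], [0.6665, 0.0012, 0.2442], [0.6664, -0.0044, 0.2452], [0.6664, -0.0027, 0.2461], [0.6664, -0.0086, 0.2467], [0.6685, 0.0117, 0.2473], [0.6665, 0.0091, 0.248], [0.6664, 0.0041, 0.2485], [0.6664, 0.0112, 0.249], [0.6661, -0.0003, 0.2496]]
[ 0.66567216 -0.01009913  0.24250018] [0.68015671 0.01276066 0.26249201]
near [0.485  0.4849 0.4848 0.485  0.485  0.485  0.4848 0.4851 0.4849 0.485
 0.4848 0.4848 0.4849 0.4855 0.4854] [0.00207117 0.48492318]
sides [-0.00763626 -0.04635793] [-0.01459031  0.11529649] [-0.05063423  0.10712592]
```

send_rows(
  increments=[
    {"jaw":1,"slide":[-0.95,0,0.93],"roll":0},
    {"jaw":1,"slide":[-0.95,0,0],"roll":0},
    {"jaw":1,"slide":[-0.95,0,0],"roll":0},
    {"jaw":1,"slide":[-0.95,0,0],"roll":0},
    {"jaw":1,"slide":[-0.95,0,0],"roll":0},
    {"jaw":1,"slide":[-0.9,0,0],"roll":0},
    {"jaw":1,"slide":[0,0.3,0],"roll":-1},
    {"jaw":1,"slide":[0,0.3,0],"roll":-1},
    {"jaw":1,"slide":[0,0.3,0],"roll":-1},
    {"jaw":1,"slide":[0,0.3,0],"roll":-1},
    {"jaw":1,"slide":[0,0.3,0],"roll":-1},
    {"jaw":1,"slide":[0,0.3,0],"roll":-1},
    {"jaw":1,"slide":[0,0.3,0],"roll":-1},
    {"jaw":1,"slide":[0,0.3,0],"roll":-1},
    {"jaw":1,"slide":[0,0.3,0],"roll":-1},
    {"jaw":1,"slide":[0,0.3,0],"roll":-1},
    {"jaw":1,"slide":[0,0.3,0],"roll":-1},
    {"jaw":1,"slide":[0,0.3,0],"roll":-1},
    {"jaw":1,"slide":[0,0.3,0],"roll":-1},
    {"jaw":1,"slide":[0,0.3,0],"roll":-1},
  ],
)

```text
clock: 2.8
ee_pos: [0.4557, 0.0279, 0.1242]
ee_rot: [0.525, 0.474, -0.474, -0.525]
ft_force: [-0.0, -0.1, -0.2]
gripper_width: 0.0856
```

```bash
cat > st.py <<'E'
from cell import *
import numpy as np
from scipy.spatial.transform import Rotation as R
s=read_state();M=R.from_quat(s["ee_rot"]).as_matrix()
print("t",round(s["clock"],2),"pos",(s["ee_pos"]*1000).round(1),"yawx",np.degrees(np.arctan2(M[1,0],M[0,0])).round(2),"down",M[:,1].round(3),"q6",s["joints"][[0,5]].round(2),"F",s["ft_force"].round(1),"M",s["ft_torque"].round(3),"w",round(s["gripper_width"]*1000,1))
E
python3 st.py
```

```text
t 2.8 pos [455.7  27.9 124.2] yawx 84.2 down [ 0. -0. -1.] q6 [-0.03 -1.5 ] F [-0.  -0.1 -0.2] M [-0.062 -0.012  0.019] w 85.6
```

send_rows(
  increments=[
    {"jaw":1,"slide":[0,0.85,0],"roll":-1},
    {"jaw":1,"slide":[0,0.83,0],"roll":-0.15},
    {"jaw":1,"slide":[0,0,-0.2],"roll":0},
    {"jaw":1,"slide":[0,0,-0.2],"roll":0},
    {"jaw":1,"slide":[0,0,-0.2],"roll":0},
    {"jaw":1,"slide":[0,0,-0.2],"roll":0},
    {"jaw":1,"slide":[0,0,-0.2],"roll":0},
    {"jaw":1,"slide":[0,0,-0.2],"roll":0},
    {"jaw":1,"slide":[0,0,-0.2],"roll":0},
  ],
)

```text
clock: 3.92
ee_pos: [0.4976, 0.0286, 0.0739]
ee_rot: [-0.496, -0.504, 0.504, 0.496]
ft_force: [-3.9, 0.4, 2.9]
gripper_width: 0.0853
```

```bash
python3 st.py
python3 - <<'E'
from cell import *
import cv2
cv2.imwrite("pics/side1.png",cv2.resize(grab_frame("side")["pixels"][130:300,180:360],None,fx=4,fy=3.5))
E
```

```text
t 3.92 pos [497.6  28.6  73.9] yawx 90.91 down [-0.001  0.    -1.   ] q6 [-0.03 -1.62] F [-3.9  0.4  2.9] M [ 0.024  0.514 -0.019] w 85.3
```

View pics/side1.png

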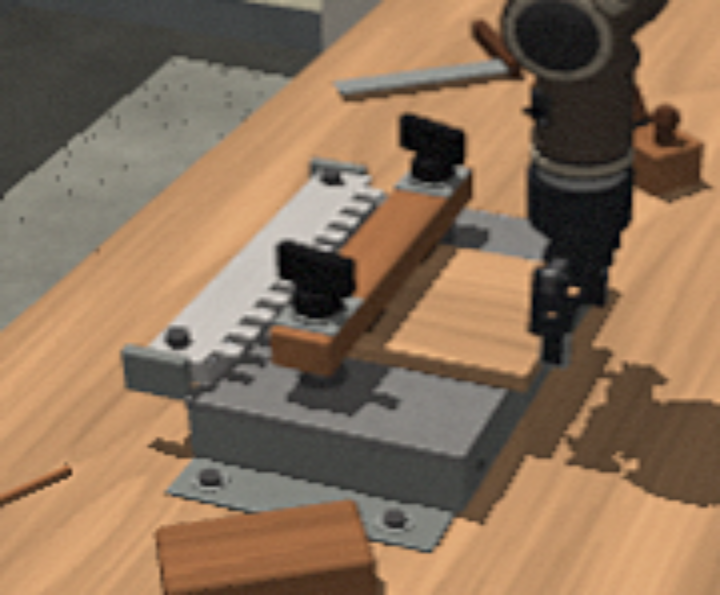

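The side view shows the fingers (crop ~(550,350)) touching the board's near edge and the board still lying flat. I'll keep pushing.

send_rows(
  increments=[
    {"jaw":1,"slide":[0,0,-0.15],"roll":0},
    {"jaw":1,"slide":[0,0,-0.15],"roll":0},
    {"jaw":1,"slide":[0,0,-0.15],"roll":0},
    {"jaw":1,"slide":[0,0,-0.15],"roll":0},
    {"jaw":1,"slide":[0,0,-0.15],"roll":0},
    {"jaw":1,"slide":[0,0,-0.1],"roll":0},
  ],
)

```text
clock: 4.72
ee_pos: [0.5234, 0.0289, 0.0738]
ee_rot: [0.496, 0.504, -0.504, -0.496]
ft_force: [-1.4, -1.6, -0.8]
gripper_width: 0.0857
```

```bash
python3 st.py
python3 - <<'E'
from cell import *
from h import *
s=read_state();f=grab_frame("wrist");cv2.imwrite("pics/w2.png",f["pixels"])
E
```

```text
t 4.72 pos [523.4  28.9  73.8] yawx 90.9 down [ 0.  0. -1.] q6 [-0.03 -1.61] F [-1.4 -1.6 -0.8] M [0.013 0.243 0.017] w 85.7
```

View pics/w2.png

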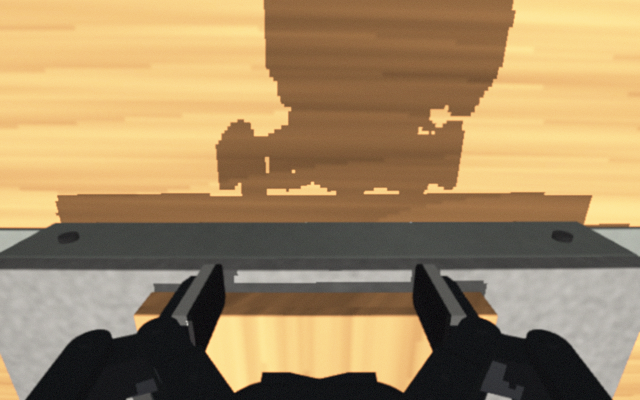

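Board pushed squarely, with both fingers on its near edge (~(210,290) and (430,290)). I'll go on in small steps.

send_rows(
  increments=[
    {"jaw":1,"slide":[0,0,-0.05],"roll":0},
    {"jaw":1,"slide":[0,0,-0.05],"roll":0},
    {"jaw":1,"slide":[0,0,-0.05],"roll":0},
  ],
)

```text
clock: 5.15
ee_pos: [0.5275, 0.029, 0.0739]
ee_rot: [-0.496, -0.504, 0.504, 0.496]
ft_force: [-2.3, -0.1, 2.0]
gripper_width: 0.0852
```

send_rows(
  increments=[
    {"jaw":1,"slide":[0,0,-0.04],"roll":0},
  ],
)

```text
clock: 5.28
ee_pos: [0.5287, 0.029, 0.0739]
ee_rot: [-0.496, -0.504, 0.504, 0.496]
ft_force: [-1.8, 0.3, 1.6]
gripper_width: 0.0853
```

send_rows(
  increments=[
    {"jaw":1,"slide":[0,0,-0.04],"roll":0},
  ],
)

```text
clock: 5.4
ee_pos: [0.5298, 0.0291, 0.0739]
ee_rot: [-0.496, -0.504, 0.504, 0.496]
ft_force: [-3.4, -0.2, 3.0]
gripper_width: 0.0855
```

send_rows(
  increments=[
    {"jaw":1,"slide":[0,0,-0.03],"roll":0},
  ],
)

```text
clock: 5.52
ee_pos: [0.5308, 0.0291, 0.0739]
ee_rot: [-0.496, -0.504, 0.504, 0.496]
ft_force: [-3.1, -0.5, 2.9]
gripper_width: 0.0855
```

send_rows(
  increments=[
    {"jaw":1,"slide":[0,0,-0.03],"roll":0},
  ],
)

```text
clock: 5.65
ee_pos: [0.5315, 0.0291, 0.0739]
ee_rot: [-0.496, -0.504, 0.504, 0.496]
ft_force: [-4.8, 0.2, 4.1]
gripper_width: 0.0853
```

send_rows(
  increments=[
    {"jaw":1,"slide":[0,0,-0.03],"roll":0},
  ],
)

```text
clock: 5.78
ee_pos: [0.5315, 0.0291, 0.0737]
ee_rot: [-0.495, -0.503, 0.505, 0.497]
ft_force: [-6.3, 0.1, 5.2]
gripper_width: 0.086
```

send_rows(
  increments=[
    {"jaw":1,"slide":[0,0,-0.03],"roll":0},
  ],
)

```text
clock: 5.9
ee_pos: [0.5315, 0.0291, 0.0735]
ee_rot: [-0.495, -0.503, 0.505, 0.497]
ft_force: [-9.0, 0.5, 5.9]
gripper_width: 0.0854
```

send_rows(
  increments=[
    {"jaw":1,"slide":[0,0,-0.03],"roll":0},
    {"jaw":1,"slide":[0,0,0],"roll":0},
    {"jaw":1,"slide":[0,0,0],"roll":0},
  ],
)

```text
clock: 6.28
ee_pos: [0.5315, 0.0291, 0.0734]
ee_rot: [-0.494, -0.502, 0.506, 0.498]
ft_force: [-8.7, -0.6, 6.7]
gripper_width: 0.085
```

```bash
python3 st.py
python3 - <<'E'
from cell import *
from h import *
f=grab_frame("scene");cv2.imwrite("pics/sc3.png",cv2.resize(f["pixels"][190:310,220:420],None,fx=4,fy=4))
E
```

```text
t 6.28 pos [531.5  29.1  73.4] yawx 90.91 down [-0.007 -0.    -1.   ] q6 [-0.03 -1.61] F [-8.7 -0.6  6.7] M [-0.037  1.236 -0.04 ] w 85.0
```

View pics/sc3.png

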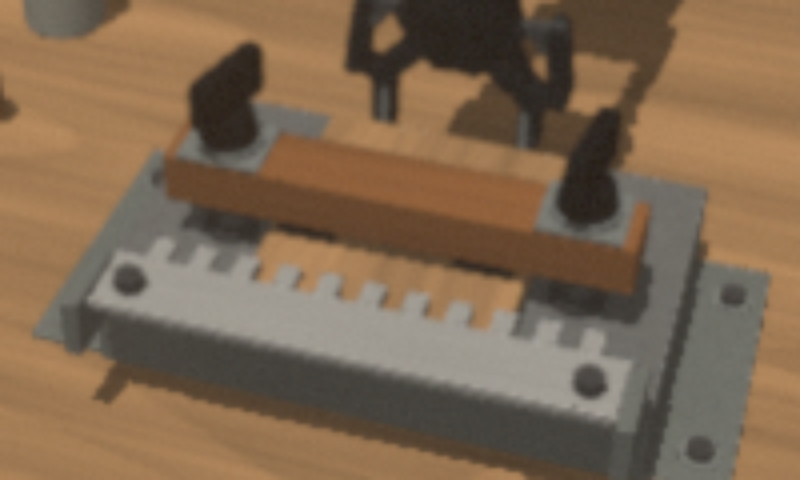

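The board fills the gaps between the comb fingers (crop x≈290–520, y≈250–330), and contact force rose at a fixed TCP position, so it is seated. Next I back off and look at the left knob.

send_rows(
  increments=[
    {"jaw":1,"slide":[0,0,0.3],"roll":0},
    {"jaw":1,"slide":[0,-0.2,0.7],"roll":0},
    {"jaw":1,"slide":[0,-1,0],"roll":0},
    {"jaw":1,"slide":[0,-1,0],"roll":0},
    {"jaw":1,"slide":[0,-1,0],"roll":0},
    {"jaw":1,"slide":[0,-1,0],"roll":0},
    {"jaw":1,"slide":[0.8,-1,-0.8],"roll":0},
    {"jaw":1,"slide":[1,0,-1],"roll":0},
    {"jaw":1,"slide":[1,0,-1],"roll":0},
    {"jaw":1,"slide":[1,0,-1],"roll":0},
    {"jaw":1,"slide":[0,0,-1],"roll":0.75},
    {"jaw":1,"slide":[0,0,0],"roll":0.75},
    {"jaw":1,"slide":[0,0,0],"roll":0},
  ],
)

```text
clock: 7.95
ee_pos: [0.6475, 0.1452, 0.2296]
ee_rot: [0.534, 0.464, -0.463, -0.534]
ft_force: [-0.9, -0.1, -0.1]
gripper_width: 0.0855
```

```bash
cat > knob.py <<'E'
import sys
from cell import *
from h import *
s=read_state();f=grab_frame("wrist");T=campose(f,s);W=cloud(f,T)
cv2.imwrite(f"pics/{sys.argv[1]}.png",f["pixels"])
x,y,z=np.moveaxis(W,-1,0);V=f["pixels"].max(-1)
e=s["ee_pos"];M=T[:3,:3]
roi=(z>.12)&(z<.19)&(V<75)&(abs(x-.652)<.06)
m=(roi&(z>z[roi].max()-.012 if False else roi)).astype(np.uint8)
k,l,st,_=cv2.connectedComponentsWithStats(cv2.morphologyEx(m,cv2.MORPH_OPEN,np.ones((3,3))))
for i in range(1,k):
    if st[i,4]<300: continue
    q=l==i; top=np.percentile(z[q],98); q2=q&(z>top-.006)
    if q2.sum()<80: continue
    (c,(w,h),a)=cv2.minAreaRect((W[q2][:,:2]*1000).astype(np.float32))
    if w>h: la=a
    else: la=a+90
    la=(la+90)%180-90
    print("wing",int(q2.sum()),"c",np.round(c,1),"wh",round(w,1),round(h,1),"long yaw",round(la,1),"top",(top*1000).round(1))
o=(z>.08)&(z<.13)&(abs(x-.652)<.03)
hsv=cv2.cvtColor(f["pixels"],cv2.COLOR_BGR2HSV).astype(int)
o&=(hsv[...,1]>130)&(hsv[...,0]<20)&(z>.105)
if o.sum()>500:
    P=W[o];A=np.c_[P[:,0]-.652,P[:,1]-.03,np.ones(len(P))]
    c=np.linalg.lstsq(A,P[:,2],rcond=None)[0];print("bar",o.sum(),c.round(4))
E
python3 st.py; python3 knob.py w4
```

```text
t 7.95 pos [647.5 145.2 229.6] yawx 81.96 down [ 0.002  0.    -1.   ] q6 [ 0.15 -1.28] F [-0.9 -0.1 -0.1] M [-0.025  0.028  0.009] w 85.5
wing 2192 c [648.3 140.3] wh 13.9 57.8 long yaw -8.0 top 183.9
wing 418 c [661.  -74.4] wh 3.5 45.5 long yaw -16.3 top 163.8
bar 14646 [0.1324 0.0034 0.123 ]
```

View pics/w4.png

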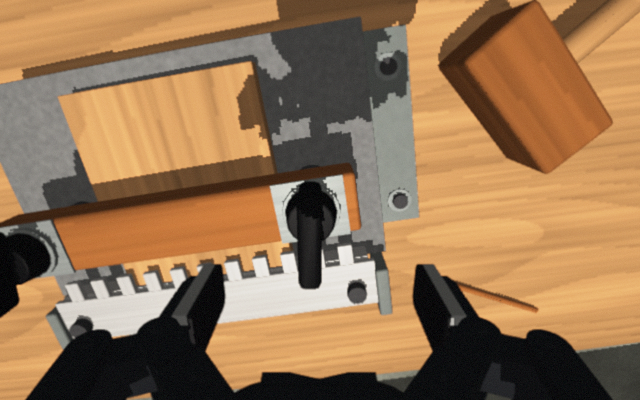

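Left wing seen at (310,235), centred between the fingers and already aligned with them. Gripping it now.

send_rows(
  increments=[
    {"jaw":1,"slide":[-0.16,0.6,-0.05],"roll":0},
    {"jaw":1,"slide":[0,0.7,0],"roll":0},
    {"jaw":1,"slide":[0,0.55,0],"roll":0},
    {"jaw":0.5,"slide":[0,0,0],"roll":0},
    {"jaw":0,"slide":[0,0,0],"roll":0},
    {"jaw":0,"slide":[0,0,0],"roll":0},
    {"jaw":0,"slide":[0,0,0],"roll":0},
    {"jaw":0,"slide":[0,0,0],"roll":0},
  ],
)

```text
clock: 9.0
ee_pos: [0.648, 0.1397, 0.1756]
ee_rot: [0.534, 0.464, -0.463, -0.533]
ft_force: [-0.3, -0.7, 3.2]
gripper_width: 0.013
```

```bash
python3 st.py
```

```text
t 9.0 pos [648.  139.7 175.6] yawx 81.92 down [ 0.002 -0.    -1.   ] q6 [ 0.15 -1.28] F [-0.3 -0.7  3.2] M [-0.24   0.068  0.08 ] w 13.0
```

send_rows(
  increments=[
    {"jaw":0,"slide":[0,0.007,0],"roll":1},
    {"jaw":0,"slide":[0,0.007,0],"roll":1},
    {"jaw":0,"slide":[0,0.007,0],"roll":1},
    {"jaw":0,"slide":[0,0.007,0],"roll":1},
  ],
)

```text
clock: 9.5
ee_pos: [0.6483, 0.1408, 0.1748]
ee_rot: [0.619, 0.343, -0.341, -0.619]
ft_force: [0.7, 2.2, 2.5]
gripper_width: 0.0127
```

```bash
python3 st.py
```

```text
t 9.5 pos [648.3 140.8 174.8] yawx 57.78 down [ 0.003  0.001 -1.   ] q6 [ 0.15 -0.86] F [0.7 2.2 2.5] M [ 0.024 -0.099  0.305] w 12.7
```

send_rows(
  increments=[
    {"jaw":0,"slide":[0,0.007,0],"roll":1},
    {"jaw":0,"slide":[0,0.007,0],"roll":1},
    {"jaw":0,"slide":[0,0.007,0],"roll":1},
    {"jaw":0,"slide":[0,0.007,0],"roll":1},
  ],
)

```text
clock: 10.0
ee_pos: [0.649, 0.1417, 0.174]
ee_rot: [-0.676, -0.207, 0.204, 0.677]
ft_force: [1.7, 4.6, 0.5]
gripper_width: 0.0128
```

```bash
python3 st.py
```

```text
t 10.0 pos [649.  141.7 174. ] yawx 33.79 down [ 0.005  0.002 -1.   ] q6 [ 0.15 -0.44] F [1.7 4.6 0.5] M [ 0.11 -0.28  0.31] w 12.8
```

Knob turns at 0.31 N m, as expected. On to the right knob.

send_rows(
  increments=[
    {"jaw":1,"slide":[0,0,0],"roll":0},
    {"jaw":1,"slide":[0,0,0],"roll":0},
    {"jaw":1,"slide":[0,0,0],"roll":0},
    {"jaw":1,"slide":[0,-0.8,0],"roll":0},
    {"jaw":1,"slide":[0,-0.9,0],"roll":0},
    {"jaw":1,"slide":[0,0,0],"roll":-1},
    {"jaw":1,"slide":[0,0,0],"roll":-1},
    {"jaw":1,"slide":[0,0,0],"roll":-1},
    {"jaw":1,"slide":[0,0,0],"roll":-1},
    {"jaw":1,"slide":[0,0,0],"roll":-1},
    {"jaw":1,"slide":[0,0,0],"roll":-1},
    {"jaw":1,"slide":[0,0,0],"roll":-1},
    {"jaw":1,"slide":[-1,0,-0.28],"roll":0},
    {"jaw":1,"slide":[-1,0,-0.28],"roll":0},
    {"jaw":1,"slide":[-1,0,-0.28],"roll":0},
    {"jaw":1,"slide":[-1,0,-0.28],"roll":0},
    {"jaw":1,"slide":[-1,0,-0.28],"roll":0},
    {"jaw":1,"slide":[-1,0,-0.28],"roll":0},
    {"jaw":1,"slide":[-1,0,-0.28],"roll":0},
    {"jaw":1,"slide":[0,0,0],"roll":0},
  ],
)

```text
clock: 12.5
ee_pos: [0.6531, -0.0805, 0.2236]
ee_rot: [0.558, 0.434, -0.434, -0.558]
ft_force: [0.3, 1.0, 0.1]
gripper_width: 0.0851
```

```bash
python3 st.py; python3 knob.py w5
```

```text
t 12.5 pos [653.1 -80.5 223.6] yawx 75.73 down [-0. -0. -1.] q6 [-0.19 -1.51] F [0.3 1.  0.1] M [ 0.011  0.    -0.005] w 85.1
wing 173 c [660.8 115.5] wh 6.3 13.2 long yaw -15.3 top 156.1
wing 384 c [632.6 -12.6] wh 6.5 33.6 long yaw -88.7 top 124.6
wing 2398 c [653.3 -79.3] wh 14.0 60.3 long yaw -15.1 top 183.7
bar 17954 [ 0.118  -0.002   0.1224]
```

View pics/w5.png

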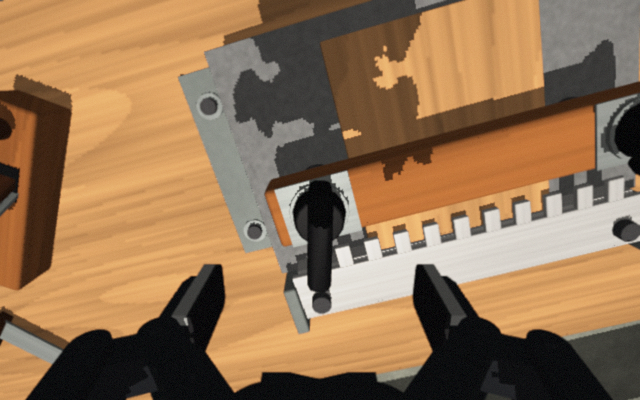

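Right wing at (320,240), centred between the fingers. Grip, then turn 96°, i.e. twice the first step.

send_rows(
  increments=[
    {"jaw":1,"slide":[0.084,0.5,0],"roll":0},
    {"jaw":1,"slide":[0,0.6,0],"roll":0},
    {"jaw":1,"slide":[0,0.53,0],"roll":0},
    {"jaw":0.5,"slide":[0,0,0],"roll":0},
    {"jaw":0,"slide":[0,0,0],"roll":0},
    {"jaw":0,"slide":[0,0,0],"roll":0},
    {"jaw":0,"slide":[0,0,0],"roll":0},
    {"jaw":0,"slide":[0,0,0],"roll":0},
    {"jaw":0,"slide":[0,0.007,0],"roll":1},
    {"jaw":0,"slide":[0,0.007,0],"roll":1},
    {"jaw":0,"slide":[0,0.007,0],"roll":1},
    {"jaw":0,"slide":[0,0.007,0],"roll":1},
  ],
)

```text
clock: 14.05
ee_pos: [0.6538, -0.0796, 0.1754]
ee_rot: [0.638, 0.308, -0.31, -0.634]
ft_force: [-2.2, -8.2, 2.4]
gripper_width: 0.0131
```

```bash
python3 st.py
```

```text
t 14.05 pos [653.8 -79.6 175.4] yawx 51.79 down [ 0.    -0.007 -1.   ] q6 [-0.18 -1.08] F [-2.2 -8.2  2.4] M [-1.044  0.38   0.24 ] w 13.1
```

send_rows(
  increments=[
    {"jaw":0,"slide":[0,0.007,0],"roll":1},
    {"jaw":0,"slide":[0,0.007,0],"roll":1},
    {"jaw":0,"slide":[0,0.007,0],"roll":1},
    {"jaw":0,"slide":[0,0.007,0],"roll":1},
    {"jaw":0,"slide":[0,0.007,0],"roll":1},
    {"jaw":0,"slide":[0,0.007,0],"roll":1},
  ],
)

```text
clock: 14.8
ee_pos: [0.6544, -0.0795, 0.1743]
ee_rot: [0.703, 0.097, -0.097, -0.698]
ft_force: [-1.2, -8.4, 1.5]
gripper_width: 0.0129
```

```bash
python3 st.py
```

```text
t 14.8 pos [654.4 -79.5 174.3] yawx 15.77 down [ 0.002 -0.007 -1.   ] q6 [-0.18 -0.46] F [-1.2 -8.4  1.5] M [-0.916  0.148  0.298] w 12.9
```

send_rows(
  increments=[
    {"jaw":0,"slide":[0,0.007,0],"roll":1},
    {"jaw":0,"slide":[0,0.007,0],"roll":1},
    {"jaw":0,"slide":[0,0.007,0],"roll":1},
  ],
)

```text
clock: 15.18
ee_pos: [0.6547, -0.0797, 0.1736]
ee_rot: [0.709, -0.013, 0.015, -0.705]
ft_force: [-0.6, -8.9, 1.2]
gripper_width: 0.0129
```

```bash
python3 st.py
```

```text
t 15.18 pos [654.7 -79.7 173.6] yawx -2.22 down [ 0.002 -0.007 -1.   ] q6 [-0.18 -0.14] F [-0.6 -8.9  1.2] M [-0.898  0.151  0.349] w 12.9
```

send_rows(
  increments=[
    {"jaw":0,"slide":[0.03,0.007,-0.03],"roll":1},
    {"jaw":0,"slide":[0,0.007,0],"roll":1},
  ],
)

```text
clock: 15.42
ee_pos: [0.655, -0.0799, 0.1732]
ee_rot: [0.703, -0.087, 0.088, -0.7]
ft_force: [-1.5, -6.9, 1.8]
gripper_width: 0.0127
```

```bash
python3 st.py
```

```text
t 15.43 pos [655.  -79.9 173.2] yawx -14.24 down [ 0.001 -0.005 -1.   ] q6 [-0.19  0.07] F [-1.5 -6.9  1.8] M [-0.656  0.341  0.315] w 12.7
```

send_rows(
  increments=[
    {"jaw":1,"slide":[0,0,0],"roll":0},
    {"jaw":1,"slide":[0,0,0],"roll":0},
    {"jaw":1,"slide":[0,0,0],"roll":0},
    {"jaw":1,"slide":[0,-0.8,0],"roll":0},
    {"jaw":1,"slide":[0,-0.9,0],"roll":0},
    {"jaw":1,"slide":[0,0,0],"roll":-1},
    {"jaw":1,"slide":[0,0,0],"roll":-1},
    {"jaw":1,"slide":[0,0,0],"roll":-1},
    {"jaw":1,"slide":[0,0,0],"roll":-1},
    {"jaw":1,"slide":[0,0,0],"roll":-1},
    {"jaw":1,"slide":[0,0,0],"roll":-1},
    {"jaw":1,"slide":[0,0,0],"roll":-1},
    {"jaw":1,"slide":[0,0,0],"roll":-1},
  ],
)

```text
clock: 17.05
ee_pos: [0.6548, -0.0761, 0.2226]
ee_rot: [-0.676, -0.208, 0.208, 0.676]
ft_force: [-0.3, 0.1, -0.5]
gripper_width: 0.0854
```

```bash
python3 st.py
cat > go.py <<'E'
# usage: go.py X Y Z(mm): shift in tool shares
import sys
from cell import *
import numpy as np
from scipy.spatial.transform import Rotation as R
s=read_state();M=R.from_quat(s["ee_rot"]).as_matrix()
print((M.T@(np.array(list(map(float,sys.argv[1:4])))-s["ee_pos"]*1000)/30).round(3))
E
python3 go.py 649.5 141.5 222; python3 knob.py w6
python3 - <<'E'
from cell import *
from h import *
f=grab_frame("scene");W=cloud(f,campose(f));hsv=cv2.cvtColor(f["pixels"],cv2.COLOR_BGR2HSV).astype(int)
x,y,z=np.moveaxis(W,-1,0)
m=(hsv[...,1]>130)&(hsv[...,0]<20)&(z>.108)&(z<.13)&(abs(x-.655)<.03)&(abs(y-.03)<.15)
for it in range(3):
    P=W[m];A=np.c_[P[:,0]-.652,P[:,1]-.03,np.ones(len(P))];c=np.linalg.lstsq(A,P[:,2],rcond=None)[0]
    print(m.sum(),c.round(4));m&=abs(c[0]*(x-.652)+c[1]*(y-.03)+c[2]-z)<.003
E
```

```text
t 17.05 pos [654.8 -76.1 222.6] yawx 34.15 down [-0.  0. -1.] q6 [-0.18 -0.78] F [-0.3  0.1 -0.5] M [-0.053  0.021  0.029] w 85.4
[3.926 0.02  6.102]
wing 2310 c [653.8 -79.6] wh 58.5 14.4 long yaw 75.6 top 180.6
bar 15975 [0.0381 0.0103 0.1213]
1257 [-0.166   0.0021  0.1205]
770 [-0.1417  0.0029  0.1206]
738 [-0.1285  0.0037  0.1207]
```

```bash
python3 - <<'E'
from h import *
for n in["scene","side","wrist"]:
    f=np.load(n+"0.npz");W=np.load(n+"W.npy")
    hsv=cv2.cvtColor(f["pixels"],cv2.COLOR_BGR2HSV).astype(int)
    x,y,z=np.moveaxis(W,-1,0)
    m=(hsv[...,1]>130)&(hsv[...,0]<20)&(z>.108)&(z<.13)&(abs(x-.655)<.03)&(abs(y-.03)<.15)
    for it in range(3):
        P=W[m];A=np.c_[P[:,0]-.652,P[:,1]-.03,np.ones(len(P))];c=np.linalg.lstsq(A,P[:,2],rcond=None)[0]
        m&=abs(c[0]*(x-.652)+c[1]*(y-.03)+c[2]-z)<.003
    print(n,m.sum(),c.round(4))
E
python3 go.py 649.3 140.8 222
```

```text
scene 679 [-0.1695 -0.      0.1227]
side 266 [ 0.1108 -0.0173  0.1238]
wrist 13187 [0.003  0.0014 0.1238]
[3.887 0.019 6.101]
```

send_rows(
  increments=[
    {"jaw":1,"slide":[0.555,0,0.87],"roll":0},
    {"jaw":1,"slide":[0.555,0,0.87],"roll":0},
    {"jaw":1,"slide":[0.555,0,0.87],"roll":0},
    {"jaw":1,"slide":[0.555,0,0.87],"roll":0},
    {"jaw":1,"slide":[0.555,0,0.87],"roll":0},
    {"jaw":1,"slide":[0.555,0,0.87],"roll":0},
    {"jaw":1,"slide":[0.555,0,0.87],"roll":0},
    {"jaw":1,"slide":[0,0,0],"roll":0},
  ],
)

```text
clock: 18.15
ee_pos: [0.6493, 0.1425, 0.2226]
ee_rot: [-0.676, -0.207, 0.207, 0.676]
ft_force: [0.9, 1.1, -0.0]
gripper_width: 0.0852
```

```bash
python3 st.py; python3 knob.py w7
```

```text
t 18.15 pos [649.3 142.5 222.6] yawx 34.0 down [ 0.     0.001 -1.   ] q6 [ 0.15 -0.44] F [ 0.9  1.1 -0. ] M [ 0.007  0.032 -0.034] w 85.2
wing 2311 c [649.3 141.3] wh 13.8 59.1 long yaw -55.4 top 182.2
bar 8766 [ 0.0403 -0.005   0.1214]
```

send_rows(
  increments=[
    {"jaw":1,"slide":[-0.024,0.5,-0.036],"roll":0},
    {"jaw":1,"slide":[0,0.6,0],"roll":0},
    {"jaw":1,"slide":[0,0.55,0],"roll":0},
    {"jaw":0.5,"slide":[0,0,0],"roll":0},
    {"jaw":0,"slide":[0,0,0],"roll":0},
    {"jaw":0,"slide":[0,0,0],"roll":0},
    {"jaw":0,"slide":[0,0,0],"roll":0},
    {"jaw":0,"slide":[0,0,0],"roll":0},
    {"jaw":0,"slide":[0,0.007,0],"roll":1},
    {"jaw":0,"slide":[0,0.007,0],"roll":1},
    {"jaw":0,"slide":[0,0.007,0],"roll":1},
    {"jaw":0,"slide":[0,0.007,0],"roll":1},
  ],
)

```text
clock: 19.7
ee_pos: [0.6506, 0.1394, 0.1735]
ee_rot: [-0.704, -0.061, 0.059, 0.705]
ft_force: [1.3, 2.3, 2.1]
gripper_width: 0.0133
```

```bash
python3 st.py
```

```text
t 19.7 pos [650.6 139.4 173.5] yawx 9.8 down [ 0.003  0.    -1.   ] q6 [ 0.15 -0.03] F [1.3 2.3 2.1] M [-0.007 -0.165  0.325] w 13.3
```

send_rows(
  increments=[
    {"jaw":0,"slide":[0,0.007,0],"roll":1},
    {"jaw":0,"slide":[0,0.007,0],"roll":1},
    {"jaw":0,"slide":[0,0.007,0],"roll":1},
    {"jaw":0,"slide":[0,0.007,0],"roll":1},
  ],
)

```text
clock: 20.2
ee_pos: [0.6505, 0.1396, 0.1727]
ee_rot: [-0.701, 0.086, -0.088, 0.702]
ft_force: [0.7, 2.6, 2.5]
gripper_width: 0.0129
```

```bash
python3 st.py
```

```text
t 20.2 pos [650.5 139.6 172.7] yawx -14.18 down [ 0.003  0.    -1.   ] q6 [0.15 0.39] F [0.7 2.6 2.5] M [-0.061 -0.193  0.251] w 12.9
```

send_rows(
  increments=[
    {"jaw":0,"slide":[0,0.007,0],"roll":1},
    {"jaw":0,"slide":[0,0.007,0],"roll":1},
  ],
)

```text
clock: 20.45
ee_pos: [0.6505, 0.1397, 0.1723]
ee_rot: [-0.688, 0.159, -0.161, 0.689]
ft_force: [0.5, 2.4, 2.2]
gripper_width: 0.0133
```

```bash
python3 st.py
```

```text
t 20.45 pos [650.5 139.7 172.3] yawx -26.18 down [ 0.003  0.001 -1.   ] q6 [0.15 0.6 ] F [0.5 2.4 2.2] M [-0.087 -0.221  0.31 ] w 13.3
```

send_rows(
  increments=[
    {"jaw":0,"slide":[0,0.007,0],"roll":1},
    {"jaw":0,"slide":[0,0.007,0],"roll":1},
  ],
)

```text
clock: 20.7
ee_pos: [0.6504, 0.1398, 0.1719]
ee_rot: [-0.668, 0.23, -0.232, 0.669]
ft_force: [-0.0, 3.8, 2.7]
gripper_width: 0.013
```

```bash
python3 st.py
```

```text
t 20.7 pos [650.4 139.8 171.9] yawx -38.16 down [ 0.003  0.    -1.   ] q6 [0.15 0.81] F [-0.   3.8  2.7] M [-0.187 -0.189  0.282] w 13.0
```

send_rows(
  increments=[
    {"jaw":0,"slide":[0,0.007,0],"roll":1},
    {"jaw":0,"slide":[0,0.007,0],"roll":1},
  ],
)

```text
clock: 20.95
ee_pos: [0.6504, 0.14, 0.1716]
ee_rot: [-0.64, 0.299, -0.3, 0.641]
ft_force: [-0.0, 4.7, 3.0]
gripper_width: 0.013
```

```bash
python3 st.py
```

```text
t 20.95 pos [650.4 140.  171.6] yawx -50.14 down [ 0.003  0.    -1.   ] q6 [0.15 1.02] F [-0.   4.7  3. ] M [-0.282 -0.213  0.319] w 13.0
```

send_rows(
  increments=[
    {"jaw":1,"slide":[0,0,0],"roll":0},
    {"jaw":1,"slide":[0,0,0],"roll":0},
    {"jaw":1,"slide":[0,0,0],"roll":0},
    {"jaw":1,"slide":[0,-0.8,0],"roll":0},
    {"jaw":1,"slide":[0,-0.9,0],"roll":0},
    {"jaw":1,"slide":[0,0,0],"roll":-1},
    {"jaw":1,"slide":[0,0,0],"roll":-1},
    {"jaw":1,"slide":[0,0,0],"roll":-1},
    {"jaw":1,"slide":[0,0,0],"roll":-1},
    {"jaw":1,"slide":[0,0,0],"roll":-1},
    {"jaw":1,"slide":[0,0,0],"roll":-1},
  ],
)

```text
clock: 22.32
ee_pos: [0.6495, 0.1384, 0.221]
ee_rot: [0.702, -0.086, 0.085, -0.702]
ft_force: [0.5, 0.7, 0.2]
gripper_width: 0.0853
```

```bash
python3 st.py;python3 go.py 654.6 -80 222
```

```text
t 22.32 pos [649.5 138.4 221. ] yawx -13.89 down [-0.001 -0.    -1.   ] q6 [0.14 0.39] F [0.5 0.7 0.2] M [-0.    -0.025 -0.051] w 85.3
[ 1.915 -0.033 -7.027]
```

send_rows(
  increments=[
    {"jaw":1,"slide":[0.24,0,-0.88],"roll":0},
    {"jaw":1,"slide":[0.24,0,-0.88],"roll":0},
    {"jaw":1,"slide":[0.24,0,-0.88],"roll":0},
    {"jaw":1,"slide":[0.24,0,-0.88],"roll":0},
    {"jaw":1,"slide":[0.24,0,-0.88],"roll":0},
    {"jaw":1,"slide":[0.24,0,-0.88],"roll":0},
    {"jaw":1,"slide":[0.24,0,-0.88],"roll":0},
    {"jaw":1,"slide":[0.24,0,-0.88],"roll":0.06},
    {"jaw":1,"slide":[0,0,0],"roll":0},
  ],
)

```text
clock: 23.45
ee_pos: [0.6538, -0.0822, 0.221]
ee_rot: [0.701, -0.09, 0.09, -0.701]
ft_force: [-0.5, -0.4, -0.1]
gripper_width: 0.0857
```

```bash
python3 st.py;python3 go.py 654.6 -80 172; python3 knob.py w8
```

```text
t 23.45 pos [653.8 -82.2 221. ] yawx -14.62 down [-0. -0. -1.] q6 [-0.19  0.06] F [-0.5 -0.4 -0.1] M [0.04  0.018 0.002] w 85.7
[0.007 1.635 0.077]
wing 2366 c [653.8 -78.4] wh 58.4 14.0 long yaw 75.1 top 180.6
bar 12839 [-0.0019 -0.0049  0.1202]
```

send_rows(
  increments=[
    {"jaw":1,"slide":[0.007,0.5,0.08],"roll":0},
    {"jaw":1,"slide":[0,0.6,0],"roll":0},
    {"jaw":1,"slide":[0,0.53,0],"roll":0},
    {"jaw":0.5,"slide":[0,0,0],"roll":0},
    {"jaw":0,"slide":[0,0,0],"roll":0},
    {"jaw":0,"slide":[0,0,0],"roll":0},
    {"jaw":0,"slide":[0,0,0],"roll":0},
    {"jaw":0,"slide":[0,0,0],"roll":0},
    {"jaw":0,"slide":[0,0.007,0],"roll":1},
    {"jaw":0,"slide":[0,0.007,0],"roll":1},
    {"jaw":0,"slide":[0,0.007,0],"roll":1},
  ],
)

```text
clock: 24.88
ee_pos: [0.656, -0.0784, 0.173]
ee_rot: [0.679, -0.197, 0.2, -0.679]
ft_force: [1.2, -1.8, 2.2]
gripper_width: 0.0131
```

```bash
python3 st.py
```

```text
t 24.88 pos [656.  -78.4 173. ] yawx -32.57 down [ 0.003 -0.002 -1.   ] q6 [-0.18  0.38] F [ 1.2 -1.8  2.2] M [-0.082 -0.175  0.449] w 13.1
```

send_rows(
  increments=[
    {"jaw":0,"slide":[0,0.007,0],"roll":1},
    {"jaw":0,"slide":[0,0.007,0],"roll":1},
  ],
)

```text
clock: 25.12
ee_pos: [0.6564, -0.0788, 0.1727]
ee_rot: [0.654, -0.266, 0.27, -0.654]
ft_force: [1.7, -2.4, 2.2]
gripper_width: 0.013
```

```bash
python3 st.py
```

```text
t 25.12 pos [656.4 -78.8 172.7] yawx -44.56 down [ 0.004 -0.002 -1.   ] q6 [-0.18  0.59] F [ 1.7 -2.4  2.2] M [-0.163 -0.155  0.476] w 13.0
```

send_rows(
  increments=[
    {"jaw":0,"slide":[0,0.007,0],"roll":1},
    {"jaw":0,"slide":[0,0.007,0],"roll":1},
  ],
)

```text
clock: 25.38
ee_pos: [0.6568, -0.0793, 0.1725]
ee_rot: [0.623, -0.333, 0.337, -0.623]
ft_force: [3.0, -4.1, 1.4]
gripper_width: 0.0128
```

```bash
python3 st.py
```

```text
t 25.38 pos [656.8 -79.3 172.5] yawx -56.55 down [ 0.005 -0.003 -1.   ] q6 [-0.19  0.8 ] F [ 3.  -4.1  1.4] M [-0.244 -0.253  0.562] w 12.8
```

send_rows(
  increments=[
    {"jaw":0,"slide":[0,0,0],"roll":0},
  ],
)

```text
clock: 25.5
ee_pos: [0.6568, -0.0793, 0.1725]
ee_rot: [-0.623, 0.332, -0.336, 0.623]
ft_force: [2.5, -4.3, 3.1]
gripper_width: 0.0132
```

```bash
python3 st.py
python3 - <<'E'
from cell import *
from h import *
f=grab_frame("scene");cv2.imwrite("pics/sc9.png",cv2.resize(f["pixels"][200:290,230:400],None,fx=4.5,fy=4.5,interpolation=cv2.INTER_CUBIC))
E
python3 st.py
```

```text
t 25.5 pos [656.8 -79.3 172.5] yawx -56.4 down [ 0.005 -0.003 -1.   ] q6 [-0.19  0.8 ] F [ 2.5 -4.3  3.1] M [-0.437 -0.366 -0.002] w 13.2
t 25.55 pos [656.8 -79.4 172.6] yawx -56.4 down [ 0.005 -0.003 -1.   ] q6 [-0.19  0.8 ] F [ 2.3 -4.9  3. ] M [-0.442 -0.379  0.04 ] w 13.0
```

View pics/sc9.png

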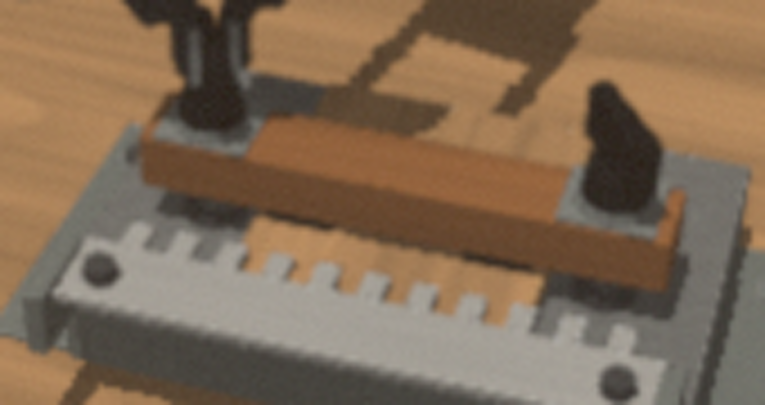

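send_rows(
  increments=[
    {"jaw":0,"slide":[0,-0.002,0],"roll":-0.33},
    {"jaw":0,"slide":[0,-0.002,0],"roll":-0.33},
  ],
)

```text
clock: 25.8
ee_pos: [0.6567, -0.0791, 0.1726]
ee_rot: [-0.634, 0.31, -0.314, 0.635]
ft_force: [2.0, -4.7, 4.7]
gripper_width: 0.0129
```

```bash
python3 st.py
```

```text
t 25.8 pos [656.7 -79.1 172.6] yawx -52.4 down [ 0.005 -0.002 -1.   ] q6 [-0.19  0.73] F [ 2.  -4.7  4.7] M [-0.426 -0.357 -0.125] w 12.9
```

send_rows(
  increments=[
    {"jaw":0,"slide":[0,-0.002,0],"roll":-0.33},
  ],
)

```text
clock: 25.92
ee_pos: [0.6566, -0.0791, 0.1726]
ee_rot: [-0.64, 0.299, -0.303, 0.64]
ft_force: [2.5, -3.9, 3.0]
gripper_width: 0.013
```

```bash
python3 st.py
```

```text
t 25.93 pos [656.6 -79.1 172.6] yawx -50.42 down [ 0.005 -0.002 -1.   ] q6 [-0.19  0.7 ] F [ 2.5 -3.9  3. ] M [-0.448 -0.461 -0.055] w 13.0
```

send_rows(
  increments=[
    {"jaw":0,"slide":[0,-0.002,0],"roll":-0.33},
  ],
)

```text
clock: 26.05
ee_pos: [0.6565, -0.079, 0.1727]
ee_rot: [-0.645, 0.288, -0.292, 0.645]
ft_force: [3.0, -5.2, 3.6]
gripper_width: 0.0132
```

```bash
python3 st.py
```

```text
t 26.05 pos [656.5 -79.  172.7] yawx -48.44 down [ 0.005 -0.002 -1.   ] q6 [-0.19  0.66] F [ 3.  -5.2  3.6] M [-0.448 -0.438 -0.143] w 13.2
```

send_rows(
  increments=[
    {"jaw":1,"slide":[0,0,0],"roll":0},
    {"jaw":1,"slide":[0,0,0],"roll":0},
    {"jaw":1,"slide":[0,0,0],"roll":0},
    {"jaw":1,"slide":[0,-0.8,0],"roll":0},
    {"jaw":1,"slide":[0,-0.9,0],"roll":0.28},
    {"jaw":1,"slide":[0,0,0],"roll":0},
  ],
)

```text
clock: 26.8
ee_pos: [0.6565, -0.0778, 0.2247]
ee_rot: [-0.64, 0.298, -0.302, 0.641]
ft_force: [0.3, -0.5, -0.2]
gripper_width: 0.0853
```

```bash
python3 st.py;python3 go.py 650.5 140 221
```

```text
t 26.8 pos [656.5 -77.8 224.7] yawx -50.18 down [ 0.005 -0.001 -1.   ] q6 [-0.18  0.69] F [ 0.3 -0.5 -0.2] M [0.007 0.002 0.022] w 85.3
[-5.705  0.116  4.496]
```

send_rows(
  increments=[
    {"jaw":1,"slide":[-0.815,0.02,0.64],"roll":0},
    {"jaw":1,"slide":[-0.815,0.02,0.64],"roll":0},
    {"jaw":1,"slide":[-0.815,0.02,0.64],"roll":0},
    {"jaw":1,"slide":[-0.815,0.02,0.64],"roll":0},
    {"jaw":1,"slide":[-0.815,0.02,0.64],"roll":0},
    {"jaw":1,"slide":[-0.815,0.02,0.64],"roll":0},
    {"jaw":1,"slide":[-0.815,0.02,0.64],"roll":0},
    {"jaw":1,"slide":[0,0,0],"roll":0},
    {"jaw":1,"slide":[0,0,0],"roll":0},
  ],
)

```text
clock: 27.92
ee_pos: [0.6479, 0.1393, 0.2165]
ee_rot: [0.641, -0.3, 0.299, -0.64]
ft_force: [0.9, 0.1, -0.6]
gripper_width: 0.0852
```

```bash
python3 st.py;python3 go.py 650.5 140 170.5; python3 knob.py w9
```

```text
t 27.93 pos [647.9 139.3 216.5] yawx -50.18 down [-0.002 -0.001 -1.   ] q6 [0.15 1.02] F [ 0.9  0.1 -0.6] M [-0.027  0.03  -0.021] w 85.2
[0.039 1.534 0.086]
wing 2451 c [650.4 142.3] wh 58.6 13.8 long yaw 39.3 top 179.5
bar 8394 [-0.0824 -0.0079  0.1193]
```

send_rows(
  increments=[
    {"jaw":1,"slide":[0.025,0.5,0.092],"roll":0},
    {"jaw":1,"slide":[0,0.6,0],"roll":0},
    {"jaw":1,"slide":[0,0.43,0],"roll":0},
    {"jaw":0.5,"slide":[0,0,0],"roll":0},
    {"jaw":0,"slide":[0,0,0],"roll":0},
    {"jaw":0,"slide":[0,0,0],"roll":0},
    {"jaw":0,"slide":[0,0,0],"roll":0},
    {"jaw":0,"slide":[0,0,0],"roll":0},
  ],
)

```text
clock: 28.98
ee_pos: [0.6516, 0.1412, 0.173]
ee_rot: [-0.64, 0.299, -0.3, 0.641]
ft_force: [-1.5, 2.0, 3.2]
gripper_width: 0.0131
```

```bash
python3 st.py
```

```text
t 28.98 pos [651.6 141.2 173. ] yawx -50.17 down [ 0.001 -0.    -1.   ] q6 [0.15 1.02] F [-1.5  2.   3.2] M [-0.149 -0.085  0.104] w 13.1
```

send_rows(
  increments=[
    {"jaw":0,"slide":[0,0.002,0],"roll":0.3},
    {"jaw":0,"slide":[0,0.002,0],"roll":0.3},
  ],
)

```text
clock: 29.22
ee_pos: [0.6517, 0.1412, 0.1729]
ee_rot: [-0.63, 0.32, -0.321, 0.631]
ft_force: [-2.2, 1.8, 5.8]
gripper_width: 0.013
```

```bash
python3 st.py
```

```text
t 29.23 pos [651.7 141.2 172.9] yawx -53.86 down [ 0.002 -0.    -1.   ] q6 [0.15 1.09] F [-2.2  1.8  5.8] M [-0.187 -0.037  0.473] w 13.0
```

send_rows(
  increments=[
    {"jaw":0,"slide":[0,0.002,0],"roll":0.3},
  ],
)

```text
clock: 29.35
ee_pos: [0.6517, 0.1411, 0.1729]
ee_rot: [-0.625, 0.33, -0.331, 0.626]
ft_force: [-2.4, 1.1, 4.6]
gripper_width: 0.0129
```

```bash
python3 st.py
```

```text
t 29.35 pos [651.7 141.1 172.9] yawx -55.68 down [ 0.002 -0.    -1.   ] q6 [0.15 1.12] F [-2.4  1.1  4.6] M [-0.213 -0.042  0.487] w 12.9
```

Left knob now needs 0.48 N m (≈95 N on its screw); right ≈100–108 N. Both are near target, so I let go and check.

send_rows(
  increments=[
    {"jaw":1,"slide":[0,0,0],"roll":0},
    {"jaw":1,"slide":[0,0,0],"roll":0},
    {"jaw":1,"slide":[0,0,0],"roll":0},
    {"jaw":1,"slide":[0,0,0],"roll":0},
    {"jaw":1,"slide":[0,-0.8,0],"roll":0},
    {"jaw":1,"slide":[0,-1,0],"roll":0},
    {"jaw":1,"slide":[0,-1,0],"roll":0},
    {"jaw":1,"slide":[0,0,0],"roll":-1},
    {"jaw":1,"slide":[0,0,0],"roll":-1},
    {"jaw":1,"slide":[0,0,0],"roll":-1},
    {"jaw":1,"slide":[0,0,0],"roll":-1},
    {"jaw":1,"slide":[0,0,0],"roll":-1},
    {"jaw":1,"slide":[0,0,0],"roll":-1},
    {"jaw":1,"slide":[0,0,0],"roll":-1},
    {"jaw":1,"slide":[0,0,0],"roll":-1},
    {"jaw":1,"slide":[0,0,0],"roll":-1},
  ],
)

```text
clock: 31.35
ee_pos: [0.6511, 0.1408, 0.2556]
ee_rot: [-0.707, 0.009, -0.009, 0.707]
ft_force: [0.7, 0.1, -0.8]
gripper_width: 0.0854
```

send_rows(
  increments=[
    {"jaw":1,"slide":[0,0,-1],"roll":0},
    {"jaw":1,"slide":[0,0,-1],"roll":0},
    {"jaw":1,"slide":[0,0,-1],"roll":0},
    {"jaw":1,"slide":[0,0,-1],"roll":0},
    {"jaw":1,"slide":[0,0,-0.8],"roll":0},
    {"jaw":1,"slide":[0,0,0],"roll":0},
    {"jaw":1,"slide":[0,0,0],"roll":0},
  ],
)

```text
clock: 32.22
ee_pos: [0.6471, -0.0025, 0.2557]
ee_rot: [-0.707, 0.01, -0.01, 0.707]
ft_force: [-0.2, 0.7, 0.2]
gripper_width: 0.0852
```

```bash
python3 st.py; python3 knob.py w10
python3 - <<'E'
from cell import *
from h import *
s=read_state();f=grab_frame("wrist");W=cloud(f,campose(f,s))
x,y,z=np.moveaxis(W,-1,0)
b=(z>.072)&(z<.0815)&(x>.5)&(x<.625)&(y<.115)&(y>-.06)
ys=np.arange(-.04,.1,.01);e=[np.percentile(x[b&(y>a)&(y<a+.01)],.5) for a in ys];print("near",np.polyfit(ys+.005,e,1))
hsv=cv2.cvtColor(f["pixels"],cv2.COLOR_BGR2HSV).astype(int)
m=(z>.115)&(z<.127)&(hsv[...,1]>130)&(hsv[...,0]<20)
print("bar",[np.round(a,2) for a in cv2.minAreaRect((W[m][:,:2]*1000).astype(np.float32))])
c=(z>.082)&(z<.092)&(hsv[...,1]<60)&(x>.66)
print("comb",[np.round(a,2) for a in cv2.minAreaRect((W[c][:,:2]*1000).astype(np.float32))])
for n in["scene"]:
    f=grab_frame(n);cv2.imwrite("pics/scend.png",f["pixels"])
E
```

```text
t 32.23 pos [647.1  -2.5 255.7] yawx -1.63 down [-0.     0.001 -1.   ] q6 [-0.07 -0.04] F [-0.2  0.7  0.2] M [ 0.019 -0.015  0.012] w 85.2
wing 218 c [631.9 123.2] wh 5.4 15.7 long yaw -1.3 top 178.9
wing 1294 c [653.7 -78.3] wh 58.4 13.3 long yaw 42.3 top 179.2
bar 12370 [ 0.     -0.0008  0.1194]
near [-0.01130718  0.54252742]
bar [array([652.32,   1.98]), array([ 46.28, 224.08]), np.float64(1.07)]
comb [array([737.75,   5.34]), array([ 65.96, 274.95]), np.float64(1.1)]
```

View pics/w10.png

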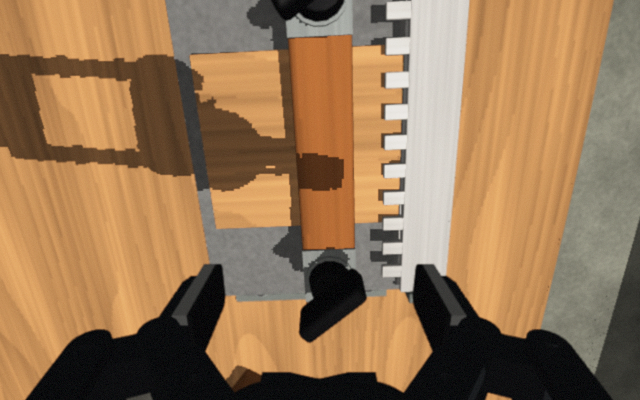

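View pics/scend.png

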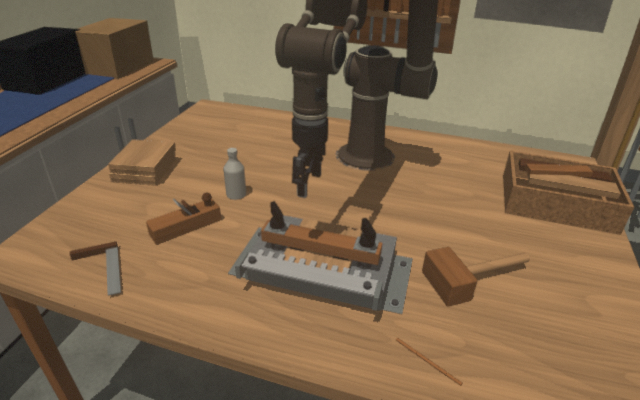

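The overhead view shows the board up under the comb fingers (near edge x≈200, far end under the fingers at x≈395). The bar is level, the gripper is clear, and the glue, plane and mallet look unmoved. Handing in.

```bash
python3 -c "
from cell import *
print(finish_job())"
```

```text
the job is handed in; nothing more can be done
None
```

I pushed the board squarely against the stop with both open fingers, at about 9 N. I then screwed the knobs down in turns (left, right, left, right, left), let go, and handed the job in at about 32 s of the 72 s allowed.

**Last checks:**
- **Seating:** the board's near edge stayed within about 0.2 mm of where it met the stop. Its far end agrees with the stop position I estimated from the comb within about 1 mm.
- **Squareness:** the edge fit reads about 0.008 rad off the jig. It is noisy, but inside the 0.02 rad limit.
- **Clamping:** the left knob needed about 0.48 N m, roughly 95 N on its screw. The right knob read about 100 N while being backed off, and should be slightly higher after the last left turn. That puts both pads at roughly 95–105 N, give or take 15 N.
- **Level:** the bar's slope reads 0.001 rad.
- **Clear:** the gripper is open and above the jig, and the glue, mallet and plane look unmoved.

**Checks that disagreed:**
- **Right knob overshoot:** at the second right-hand turn the torque rose sooner than expected, to 0.56 N m. By my estimate that put the right pad at about 115–131 N. I backed that knob off by 8° to bring it down.
- **Left knob:** the left knob's torque just before that had read slightly lower than this load picture predicts, possibly just sensor noise.

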